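# Line up the culture dishes by shade on the reading strip

### The job

Line up the four culture dishes with red filling on the four ringed marks of the white reading strip, in order of shade: the palest on the mark next to the blue end block, then darker step by step, the darkest at the far end. Set each one flat, right way up and centred on its mark, keep them level while carrying, and leave the green dish where it is.

Things in the scene. Friction and masses are not known exactly. Their poses are not given: they have to be found in the camera images.
- dish_pale: Closed round culture dish with red-family filling, of four the palest: pale pink (pale specks on top do not count). Rigid disc 56 mm in diameter, 16 mm high, 20 to 45 g, flat on the table at the start, in any of five places on the near side or to the sides of the strip, 30 mm or more free all round; origin at the centre of its underside, z up.
- dish_light: Closed round culture dish with red-family filling, of four the second palest: salmon pink (pale specks on top do not count). Rigid disc 56 mm in diameter, 16 mm high, 20 to 45 g, flat on the table at the start, in any of five places on the near side or to the sides of the strip, 30 mm or more free all round; origin at the centre of its underside, z up.
- dish_mid: Closed round culture dish with red-family filling, of four the second darkest: full red (pale specks on top do not count). Rigid disc 56 mm in diameter, 16 mm high, 20 to 45 g, flat on the table at the start, in any of five places on the near side or to the sides of the strip, 30 mm or more free all round; origin at the centre of its underside, z up.
- dish_dark: Closed round culture dish with red-family filling, of four the darkest: very dark maroon (pale specks on top do not count). Rigid disc 56 mm in diameter, 16 mm high, 20 to 45 g, flat on the table at the start, in any of five places on the near side or to the sides of the strip, 30 mm or more free all round; origin at the centre of its underside, z up.
- mark_a: One of four like flat marks (black ring 66 mm across, black centre dot) on the white reading strip; origin at its centre on the strip's top, 8 mm above the table. The fixed strip, 376 x 96 x 8 mm, lies across the robot's front, turned up to 0.2 rad. The marks stand in a straight row along its middle, 78 mm apart; which letter is where in the row changes.
- mark_b: One of four like flat marks (black ring 66 mm across, black centre dot) on the white reading strip; origin at its centre on the strip's top, 8 mm above the table. The fixed strip, 376 x 96 x 8 mm, lies across the robot's front, turned up to 0.2 rad. The marks stand in a straight row along its middle, 78 mm apart; which letter is where in the row changes.
- mark_c: One of four like flat marks (black ring 66 mm across, black centre dot) on the white reading strip; origin at its centre on the strip's top, 8 mm above the table. The fixed strip, 376 x 96 x 8 mm, lies across the robot's front, turned up to 0.2 rad. The marks stand in a straight row along its middle, 78 mm apart; which letter is where in the row changes.
- mark_d: One of four like flat marks (black ring 66 mm across, black centre dot) on the white reading strip; origin at its centre on the strip's top, 8 mm above the table. The fixed strip, 376 x 96 x 8 mm, lies across the robot's front, turned up to 0.2 rad. The marks stand in a straight row along its middle, 78 mm apart; which letter is where in the row changes.
- blue_block: Blue round block fixed on one end of the strip, in line with the marks: 26 mm in diameter, 20 mm high, its top 28 mm above the table; origin at the centre of its underside. The nearest mark's centre is 51 mm away, the others 129, 207 and 285 mm. A like block in grey (not listed) stands at the other end; which end is blue changes.
- dish_green: A fifth dish of the same size and mass but with green filling, among the red ones on the table; origin at the centre of its underside. It is not part of the row and stays where it is.
Things that resemble listed ones, but are neither listed nor needed, are in the scene too. Leave any purple look-alike of the dish_pale alone. Of the things like the dish_dark, leave any that is yellow; of the rest the smaller one is meant.

How it is judged:
At the end, for the whole second after the job is handed in: The four red dishes lie flat (0.1 rad) on the strip, each centre within 12 mm of a mark's, underside within 4 mm of its top, in shade order from the palest by the blue block to the darkest farthest off, released and at rest; the green dish is within 15 mm of its start (((horizontal distance between dish_pale and mark_a below 0.012 m and z of dish_pale in the frame of mark_a between -0.004 and 0.004 m) or (horizontal distance between dish_pale and mark_b below 0.012 m and z of dish_pale in the frame of mark_b between -0.004 and 0.004 m) or (horizontal distance between dish_pale and mark_c below 0.012 m and z of dish_pale in the frame of mark_c between -0.004 and 0.004 m) or (horizontal distance between dish_pale and mark_d below 0.012 m and z of dish_pale in the frame of mark_d between -0.004 and 0.004 m)) and horizontal distance between dish_pale and blue_block between 0.026 and 0.076 m and angle between each of dish_pale, dish_light, dish_mid, dish_dark's own z axis and vertical below 0.1 rad and linear speed of each of dish_pale, dish_light, dish_mid, dish_dark below 0.02 m/s and contact force between each of dish_pale, dish_light, dish_mid, dish_dark and the fingers below 0.05 N and ((horizontal distance between dish_light and mark_a below 0.012 m and z of dish_light in the frame of mark_a between -0.004 and 0.004 m) or (horizontal distance between dish_light and mark_b below 0.012 m and z of dish_light in the frame of mark_b between -0.004 and 0.004 m) or (horizontal distance between dish_light and mark_c below 0.012 m and z of dish_light in the frame of mark_c between -0.004 and 0.004 m) or (horizontal distance between dish_light and mark_d below 0.012 m and z of dish_light in the frame of mark_d between -0.004 and 0.004 m)) and horizontal distance between dish_light and blue_block between 0.104 and 0.154 m and ((horizontal distance between dish_mid and mark_a below 0.012 m and z of dish_mid in the frame of mark_a between -0.004 and 0.004 m) or (horizontal distance between dish_mid and mark_b below 0.012 m and z of dish_mid in the frame of mark_b between -0.004 and 0.004 m) or (horizontal distance between dish_mid and mark_c below 0.012 m and z of dish_mid in the frame of mark_c between -0.004 and 0.004 m) or (horizontal distance between dish_mid and mark_d below 0.012 m and z of dish_mid in the frame of mark_d between -0.004 and 0.004 m)) and horizontal distance between dish_mid and blue_block between 0.182 and 0.232 m and ((horizontal distance between dish_dark and mark_a below 0.012 m and z of dish_dark in the frame of mark_a between -0.004 and 0.004 m) or (horizontal distance between dish_dark and mark_b below 0.012 m and z of dish_dark in the frame of mark_b between -0.004 and 0.004 m) or (horizontal distance between dish_dark and mark_c below 0.012 m and z of dish_dark in the frame of mark_c between -0.004 and 0.004 m) or (horizontal distance between dish_dark and mark_d below 0.012 m and z of dish_dark in the frame of mark_d between -0.004 and 0.004 m)) and horizontal distance between dish_dark and blue_block between 0.26 and 0.31 m and distance of dish_green from where it was at the start of the episode below 0.015 m); the robot touches nothing.
It fails at once if a red dish is tipped by more than 0.7 rad (angle between any of dish_pale, dish_light, dish_mid, dish_dark's own z axis and vertical above 0.7 rad).
It fails at once if the green dish is moved by more than 15 mm (distance of dish_green from where it was at the start of the episode above 0.015 m).
It also fails if it takes over 90 s, if anything falls off the work surface, if the arm or the gripper's body presses on something with over 40 N, if the wrist force passes 120 N, or if a joint passes its speed limit or range.

### The arm

A 6-joint arm with a two-finger parallel gripper is mounted at the origin on the work surface. World frame = base frame: x ahead of the robot, y to its left, z up, the work surface at z = 0. Lengths are in m, angles in rad, forces in N, time in s.
With the tool pointing down it reaches from about 0.4 to 0.825 m from the base axis. Payload 7 kg.
Tool frame: the origin (TCP) lies on the centre line of the jaws, within the pads' length; the fingertips stand tip_reach ahead of it and the grasp point (between the pads) is the TCP (tip_reach is the distance from the TCP to the fingertips, in m); z points along the fingers, y is the line along which they close (so a half turn about z gives the same grasp; the last joint's range is limited). The gripper opens to 88 mm and grips with 3 to 60 N. Pads are 19 mm wide; open, the fingers measure 130 mm over their backs; the gripper's body (78 mm by 193 mm) begins 47 mm behind the grasp point.
Start: joints at [1.564, 0.359, 0.012, 0, -1.224, -0.288], TCP at [0.196, 0.646, 0.246] pointing down, gripper open.
Joint ranges: [-3.07, 3.07], [-1.43, 2.12], [-1.02, 1.25], [-3.03, 1.67], [-3.05, -0], [-3.03, 3.03]. Speed limits (rad/s): [2.39, 2.39, 3.01, 3.14, 3.14, 3.14].

### API

Orientations are given as [roll, pitch, yaw] about the fixed x, y, z axes, in that order (R = Rz(yaw) Ry(pitch) Rx(roll)).
In Python, from station import get_state, grab_frame, calibration, job_done, find_in, mark_of, tip_reach gives the robot as it stands.
- The arm moves only by the shell command python3 -m handwheel 'ROWS' [OPENING] [FORCE]. ROWS is JSON, a list of rows, each an object with "delta_pos": the shift along the world's x, y, z in units of 30 mm (1.0 is 30 mm), a list of three; "dr": the turn, a rotation vector about the world's x, y, z in degrees, a list of three. In form: [{"delta_pos": [tx, ty, tz], "dr": [rx, ry, rz]}, ...]. A call has 1 to 10 rows; each row shifts and turns the commanded pose from where the row before left it; what a row does not reach is not made up. A row lasts 1/10 s, in which the tool goes at most 50 mm and 8.59 degrees, less where a joint would pass 70% of its speed; a pose out of reach is approached as far as the arm can. A call is refused whole if a number of a shift passes 1 or a number of a turn 8.59, either way. A call with a gripper value outside its range is refused whole. OPENING is the closure, from -1 (fully open) to 1 (shut), set as the call begins (- or left out, the last holds). The fingers move at their own pace and stop on an object; FORCE is the grip in N (left out, the last holds). Time passes only in rows, so rows that do not move let the fingers close. It gives the time, the measured TCP pose, the force, the opening and the grip force at its end, in the units of the state.
- get_state(): the state, without advancing time (a new reading comes with each control period).
- grab_frame(name): name is "side" or "top"; returns the picture (400x640x3 uint8, red, green, blue); there is no depth.
- calibration(name): a dict with "fx", "fy", "cx", "cy" (pixels), "k1" (the pictures are not rectified: a ray, as slopes to the right and down, at radius r is drawn at 1 + k1 r^2 times it, then the intrinsics apply), "extrinsics" (4x4, takes a point from world to camera coordinates). Camera axes: x right, y down, z forward; pixel columns grow to the right and rows downward; lengths in m; the calibration is good to about 2 mm. A picture is of the moment at which its call begins. calibration takes no time and is no camera call.
- job_done(): hands the job in; it is judged then, once.
Trained networks look in the newest picture that a camera, given by its name, has taken for a name from the list of things; names that differ only in an ending like _2 or _b are one class to them, and where a whole thing is asked for, a point or a joint stands for the part that bears it (a point fixed in the world has none). Each returns a list of dicts, best first, with "conf" (0 to 1); they miss things now and then, are a little off and sometimes report something else, mostly with a low value. They report only what shows in the picture. A call takes as long as a camera call. They do not tell look-alikes from the thing itself.
- find_in(camera, query): "location" ([column, row] in pixels, amid what is visible of it).
- mark_of(camera, query): "location" ([column, row] in pixels: a listed point, or the origin of a listed thing).
The state is a dict: "t": time; "q": joint angles; "qd": joint speeds; "joint_efforts": joint torques, N m; "eef_pos": TCP position; "ee_rot": TCP orientation; "force": force on the tool from outside, world axes, zero at the start; "moment": the same for the moment, N m; "width": finger opening in m; "gripper_force": force on a finger pad.
Only numpy, scipy, OpenCV 4.12 (cv2) and the standard library are available. Lean on these libraries where they do the work, as an engineer would, in place of code of your own. Each camera call takes 0.05 s, during which the arm holds its last target. There are 200 camera calls.

## Working session

There is one attempt and no reset: what is moved stays moved. The work goes in short steps, Python scripts to look and compute and a shell command to move; the robot and the scene stay as the last step left them, time stands still between calls to the robot, and variables do not carry over. Pictures are saved under pics/ and viewed, at most 14 in all, crops included, and the job is handed in when it is done.

```bash
mkdir -p pics; cat > h.py <<'E'
import numpy as np, cv2
from station import *
def pix2w(cam,px,z):
    c=calibration(cam);E=np.array(c["extrinsics"]);u=np.array([(px[0]-c["cx"])/c["fx"],(px[1]-c["cy"])/c["fy"]])
    s=u.copy()
    for _ in range(20): s=u/(1+c["k1"]*(s@s))
    R,t=E[:3,:3],E[:3,3];d=R.T@np.r_[s,1];o=-R.T@t
    return o+d*(z-o[2])/d[2]
def w2pix(cam,p):
    c=calibration(cam);E=np.array(c["extrinsics"]);q=E[:3,:3]@p+E[:3,3];s=q[:2]/q[2];s=s*(1+c["k1"]*(s@s))
    return np.array([c["fx"]*s[0]+c["cx"],c["fy"]*s[1]+c["cy"]])
E
python3 - <<'E'
from h import *
for n in("top","side"):
    im=grab_frame(n);cv2.imwrite(f"pics/{n}0.png",im[:,:,::-1])
    c=calibration(n);E=np.array(c["extrinsics"]);print(n,c["fx"],c["k1"],-E[:3,:3].T@E[:3,3])
print("tip",tip_reach if not callable(tip_reach) else tip_reach());s=get_state();print(s["t"],s["eef_pos"],s["ee_rot"],s["width"])
for q,z in(("dish_pale",.016),("dish_light",.016),("dish_mid",.016),("dish_dark",.016),("dish_green",.016),("mark_a",.008),("blue_block",.028)):
    print(q)
    for d in find_in("top",q): print("  ",np.round(d["location"],1),round(d["conf"],2),np.round(pix2w("top",d["location"],z),4))
E
```

```text
top 411.888452520708 -0.01397905204951229 [ 0.36117944 -0.01880325  1.16881537]
side 416.59012506360153 -0.08364817207237792 [ 0.4452193  -0.87633921  1.1587682 ]
tip 0.019
0.1 [0.19603332 0.64551468 0.24472492] [ 3.14015456e+00 -1.32196092e-04 -2.94907247e-01] 0.08758169363944557
dish_pale
   [447.6 218.7] 0.74 [ 0.5093 -0.3668  0.016 ]
   [445.  178.5] 0.74 [ 0.6253 -0.3688  0.016 ]
   [483.2 209.4] 0.66 [ 0.5329 -0.4692  0.016 ]
dish_light
   [379.7 245. ] 0.76 [ 0.4407 -0.1724  0.016 ]
dish_mid
   [314.6 247.5] 0.85 [0.4385 0.0091 0.016 ]
dish_dark
   [190.8 230.4] 0.75 [0.4956 0.3578 0.016 ]
   [157.  202.1] 0.75 [0.5796 0.458  0.016 ]
   [155.9 234.3] 0.52 [0.4871 0.4568 0.016 ]
dish_green
   [266.5 241.2] 0.59 [0.4596 0.1434 0.016 ]
   [188.8 230.6] 0.17 [0.4952 0.3634 0.016 ]
mark_a
   [312.1 189.5] 0.82 [0.6055 0.0126 0.008 ]
   [342.  184.1] 0.74 [ 0.619 -0.074  0.008]
   [257.9 194.9] 0.68 [0.5941 0.169  0.008 ]
   [282.7 194.5] 0.59 [0.5932 0.0975 0.008 ]
blue_block
   [381.1 243.1] 0.62 [ 0.445  -0.1749  0.028 ]
```

```bash
python3 - <<'E'
import cv2
im=cv2.imread("pics/top0.png");cv2.imwrite("pics/top0c.png",cv2.resize(im[150:290,120:520],None,fx=2,fy=2,interpolation=cv2.INTER_CUBIC))
E
```

```text
(no output)
```

View pics/top0c.png

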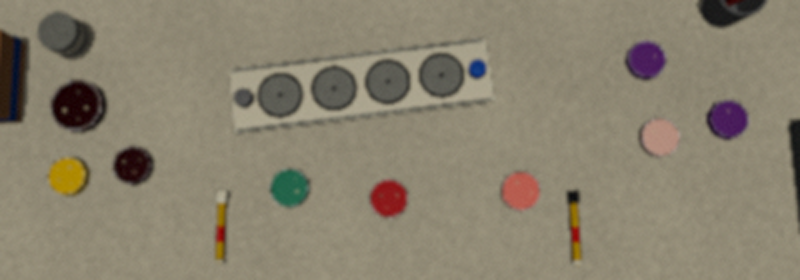

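View pics/side0.png

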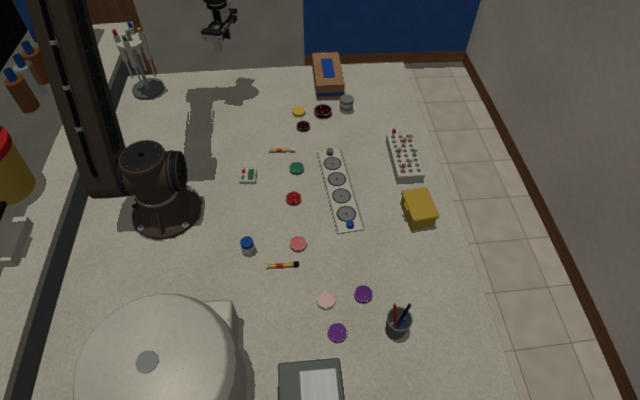

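Top view, full-image pixels: pale candidates are pink (450,218), plus purple look-alikes at (443,180) and (484,209). Dark candidates are the small maroon (187,233), the larger maroon (159,202) and yellow (154,238). Salmon is at (380,245), red at (314,249) and green at (265,243). The blue block is at (359,184), so it stands at the right (-y) end. I choose pink (450,218) and the small maroon (187,233), and will now refine their positions and check a close crop.

```bash
cat >> h.py <<'E'
def blob(im,px,z,thr=None,r=22,cam="top"):
    """centroid of the non-background blob around px -> world at height z"""
    x,y=int(round(px[0])),int(round(px[1]));x0,y0=max(x-r,0),max(y-r,0)
    w=cv2.cvtColor(im[y0:y+r,x0:x+r],cv2.COLOR_RGB2LAB).astype(float)
    ref=np.median(w[y-y0-3:y-y0+4,x-x0-3:x-x0+4].reshape(-1,3),0);bg=np.median(np.r_[w[0],w[-1],w[:,0],w[:,-1]],0)
    m=(np.linalg.norm(w-ref,axis=2)<np.linalg.norm(w-bg,axis=2)).astype(np.uint8)
    n,l,st,ce=cv2.connectedComponentsWithStats(m);k=l[y-y0,x-x0]
    k=k or 1+np.argmax(st[1:,4]); h,_=cv2.findContours((l==k).astype(np.uint8),0,1);M=cv2.moments(cv2.convexHull(max(h,key=len)))
    c=np.array([M["m10"]/M["m00"]+x0,M["m01"]/M["m00"]+y0]);return c,st[k,4],pix2w(cam,c,z)
E
python3 - <<'E'
from h import *
S=dict(pale=(450,218),light=(380,245),mid=(314,249),dark=(187,233),green=(265,243),bigdark=(159,202))
im=grab_frame("top")
for n,p in S.items():
    c,a,w=blob(im,p,.013);print(n,np.round(c,1),a,np.round(w,4))
for p in((260,197.5),(287,194),(314,190.5),(340.5,187)):
    c,a,w=blob(im,p,.008,r=18);print("mark",np.round(c,1),a,np.round(w,4))
c,a,w=blob(im,(359,184),.026,r=9);print("blue",np.round(c,1),a,np.round(w,4))
grab_frame("side")
for cam in("top","side"):
  for q in("dish_pale","dish_light","dish_mid","dish_dark","mark_a","blue_block"):
    for d in mark_of(cam,q): print(cam,q,np.round(d["location"],1),round(d["conf"],2),np.round(pix2w(cam,d["location"],.008 if q[0] in"mb" else 0),4)[:2])
a=im[185:260,140:200];b=im[165:240,425:500]
cv2.imwrite("pics/crop1.png",cv2.resize(np.hstack([a,b]),None,fx=5,fy=5,interpolation=cv2.INTER_CUBIC)[:,:,::-1])
E
```

```text
pale [450.2 218. ] 231 [ 0.5113 -0.3753  0.013 ]
light [379.7 245. ] 291 [ 0.4408 -0.1727  0.013 ]
mid [314.  248.8] 270 [0.4353 0.0109 0.013 ]
dark [186.4 232.4] 278 [0.4905 0.371  0.013 ]
green [264.8 243.5] 301 [0.4534 0.1487 0.013 ]
bigdark [159.2 202.8] 517 [0.578  0.4528 0.013 ]
mark [259.8 197. ] 404 [0.5878 0.1636 0.008 ]
mark [286.5 193.7] 394 [0.5952 0.0865 0.008 ]
mark [313.4 190.4] 400 [0.6027 0.009  0.008 ]
mark [340.3 187.1] 402 [ 0.6104 -0.0687  0.008 ]
blue [358.4 184.1] 62 [ 0.6137 -0.1196  0.026 ]
top dish_pale [449.1 217.2] 0.75 [ 0.5155 -0.3762]
top dish_pale [481.7 211.7] 0.75 [ 0.5288 -0.4705]
top dish_pale [442.1 182.4] 0.57 [ 0.6176 -0.3643]
top dish_light [382.8 245.5] 0.6 [ 0.4402 -0.1832]
top dish_mid [314.5 249. ] 0.84 [0.4354 0.0098]
top dish_dark [154.5 238.6] 0.88 [0.4766 0.4669]
top dish_dark [190.7 232.6] 0.62 [0.4911 0.3631]
top mark_a [310.6 191.4] 0.92 [0.6001 0.017 ]
top mark_a [341.1 182.9] 0.84 [ 0.6226 -0.0715]
top mark_a [257.3 197.8] 0.78 [0.5856 0.1708]
top mark_a [285.3 193.4] 0.67 [0.5963 0.09  ]
top blue_block [360.5 186.5] 0.48 [ 0.6104 -0.1269]
side dish_pale [338.  332.4] 0.71 [ 0.5396 -0.4728]
side dish_pale [323.6 301.2] 0.59 [ 0.5078 -0.3752]
side dish_pale [362.  292.5] 0.58 [ 0.6252 -0.3577]
side dish_light [296.8 242.2] 0.82 [ 0.4402 -0.1648]
side dish_mid [289.  199.1] 0.68 [0.4225 0.013 ]
side dish_dark [322.  114.3] 0.6 [0.5778 0.4461]
side dish_dark [304.7 126.8] 0.53 [0.5011 0.3759]
side dish_dark [296.2 112.1] 0.45 [0.4714 0.4684]
side mark_a [337.6 196.4] 0.61 [0.5923 0.0047]
side mark_a [332. 162.] 0.53 [0.5899 0.1679]
side mark_a [333.5 178.2] 0.52 [0.587  0.0887]
side mark_a [346.9 212.2] 0.49 [ 0.6161 -0.0654]
side blue_block [348.1 224.4] 0.48 [ 0.6138 -0.1152]
```

View pics/crop1.png

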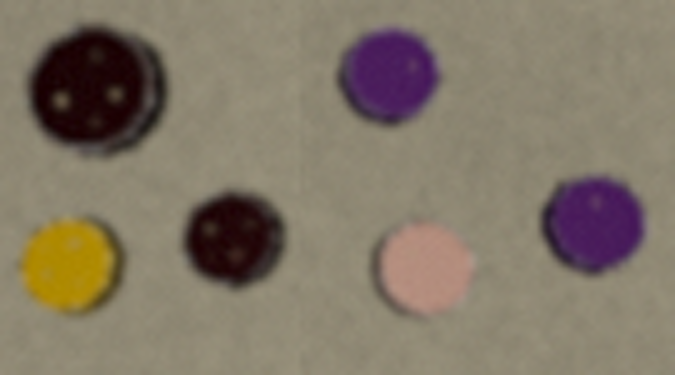

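Choice confirmed: the small maroon at (187,233) and the pink at (450,218). The crop also shows the larger maroon, the yellow and the two purples. I start with the dark dish.

```bash
python3 -m handwheel '[{"delta_pos":[0.98,-0.92,0],"dr":[0,0,-6.75]},{"delta_pos":[0.98,-0.92,0],"dr":[0,0,-6.75]},{"delta_pos":[0.98,-0.92,0],"dr":[0,0,-6.75]},{"delta_pos":[0.98,-0.92,0],"dr":[0,0,-6.75]},{"delta_pos":[0.98,-0.92,0],"dr":[0,0,-6.75]},{"delta_pos":[0.98,-0.92,0],"dr":[0,0,-6.75]},{"delta_pos":[0.98,-0.92,0],"dr":[0,0,-6.75]},{"delta_pos":[0.98,-0.92,0],"dr":[0,0,-6.75]},{"delta_pos":[0.98,-0.92,0],"dr":[0,0,-6.75]},{"delta_pos":[0.98,-0.92,0],"dr":[0,0,-6.75]}]' -1 10; python3 -m handwheel '[{"delta_pos":[0,0,-0.9],"dr":[0,0,0]},{"delta_pos":[0,0,-0.9],"dr":[0,0,0]},{"delta_pos":[0,0,-0.9],"dr":[0,0,0]},{"delta_pos":[0,0,-0.5],"dr":[0,0,0]},{"delta_pos":[0,0,0],"dr":[0,0,0]},{"delta_pos":[0,0,0],"dr":[0,0,0]}]'
```

```text
t: 2.15
eef_pos: [0.4912, 0.3686, 0.2459]
ee_rot: [-3.141, 0.0, -1.478]
force: [0.7, 0.4, 0.8]
width: 0.0876
gripper_force: 0.0
t: 2.75
eef_pos: [0.4904, 0.37, 0.15]
ee_rot: [-3.141, -0.0, -1.473]
force: [0.6, 0.1, 0.6]
width: 0.0879
gripper_force: 0.0
```

```bash
python3 -m handwheel '[{"delta_pos":[0,0.03,-0.9],"dr":[0,0,0]},{"delta_pos":[0,0,-0.9],"dr":[0,0,0]},{"delta_pos":[0,0,-0.9],"dr":[0,0,0]},{"delta_pos":[0,0,-0.7],"dr":[0,0,0]},{"delta_pos":[0,0,-0.5],"dr":[0,0,0]},{"delta_pos":[0,0,-0.3],"dr":[0,0,0]},{"delta_pos":[0,0,0],"dr":[0,0,0]},{"delta_pos":[0,0,0],"dr":[0,0,0]}]'; python3 -m handwheel '[{"delta_pos":[0,0,0],"dr":[0,0,0]},{"delta_pos":[0,0,0],"dr":[0,0,0]},{"delta_pos":[0,0,0],"dr":[0,0,0]},{"delta_pos":[0,0,0],"dr":[0,0,0]},{"delta_pos":[0,0,0],"dr":[0,0,0]},{"delta_pos":[0,0,0],"dr":[0,0,0]},{"delta_pos":[0,0,0],"dr":[0,0,0]},{"delta_pos":[0,0,0],"dr":[0,0,0]}]' 1 12
```

```text
t: 3.55
eef_pos: [0.4907, 0.3714, 0.0247]
ee_rot: [-3.14, 0.001, -1.473]
force: [-0.4, 0.3, 0.9]
width: 0.0875
gripper_force: 0.0
t: 4.35
eef_pos: [0.4902, 0.3709, 0.0238]
ee_rot: [-3.141, 0.0, -1.473]
force: [0.1, -1.2, 3.2]
width: 0.0554
gripper_force: 12.0
```

```bash
python3 -m handwheel '[{"delta_pos":[0,0,0.3],"dr":[0,0,0]},{"delta_pos":[0,0,0.6],"dr":[0,0,0]},{"delta_pos":[0,0,0.6],"dr":[0,0,0]},{"delta_pos":[0,0,0.5],"dr":[0,0,0]}]'; python3 -m handwheel '[{"delta_pos":[0.2,-0.4,0],"dr":[0,0,0]},{"delta_pos":[0.35,-0.75,0],"dr":[0,0,0]},{"delta_pos":[0.39,-0.83,0],"dr":[0,0,0]},{"delta_pos":[0.39,-0.83,0],"dr":[0,0,0]},{"delta_pos":[0.39,-0.83,0],"dr":[0,0,0]},{"delta_pos":[0.39,-0.83,0],"dr":[0,0,0]},{"delta_pos":[0.39,-0.83,0],"dr":[0,0,0]},{"delta_pos":[0.35,-0.75,0],"dr":[0,0,0]},{"delta_pos":[0.25,-0.54,0],"dr":[0,0,0]},{"delta_pos":[0.15,-0.32,0],"dr":[0,0,0]}]';python3 -m handwheel '[{"delta_pos":[0,0,0],"dr":[0,0,0]},{"delta_pos":[0,0,-0.4],"dr":[0,0,0]},{"delta_pos":[0,0,-0.5],"dr":[0,0,0]},{"delta_pos":[0,0,-0.3],"dr":[0,0,0]},{"delta_pos":[0,0,-0.2],"dr":[0,0,0]},{"delta_pos":[0,0,0],"dr":[0,0,0]}]'
```

```text
t: 4.75
eef_pos: [0.4901, 0.3708, 0.0848]
ee_rot: [-3.141, 0.0, -1.473]
force: [0.4, 0.4, 0.1]
width: 0.0554
gripper_force: 12.0
t: 5.75
eef_pos: [0.5876, 0.1614, 0.083]
ee_rot: [3.14, -0.0, -1.475]
force: [0.6, 0.3, -0.5]
width: 0.0554
gripper_force: 12.0
t: 6.35
eef_pos: [0.5869, 0.1636, 0.0403]
ee_rot: [3.14, -0.001, -1.472]
force: [-0.3, -0.4, 0.4]
width: 0.0552
gripper_force: 12.0
```

```bash
python3 - <<'E'
from h import *
im=grab_frame("side");cv2.imwrite("pics/s1.png",cv2.resize(im[90:270,230:420],None,fx=3,fy=3,interpolation=cv2.INTER_CUBIC)[:,:,::-1])
E
```

```text
(no output)
```

View pics/s1.png

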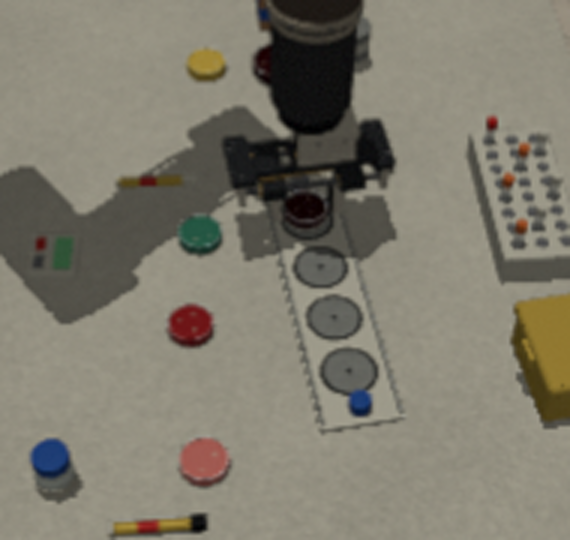

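The side view shows the dark dish held level over the end mark (crop pixel 305,212). I lower and release it.

```bash
python3 -m handwheel '[{"delta_pos":[0,0,-0.15],"dr":[0,0,0]},{"delta_pos":[0,0,-0.12],"dr":[0,0,0]},{"delta_pos":[0,0,0],"dr":[0,0,0]},{"delta_pos":[0,0,0],"dr":[0,0,0]}]'; python3 -m handwheel '[{"delta_pos":[0,0,0],"dr":[0,0,0]},{"delta_pos":[0,0,0],"dr":[0,0,0]},{"delta_pos":[0,0,0],"dr":[0,0,0]},{"delta_pos":[0,0,0],"dr":[0,0,0]}]' -0.9; python3 -m handwheel '[{"delta_pos":[0,0,0.3],"dr":[0,0,0]},{"delta_pos":[0,0,0.7],"dr":[0,0,0]},{"delta_pos":[0,0,0.7],"dr":[0,0,0]},{"delta_pos":[0,0,0.7],"dr":[0,0,0]},{"delta_pos":[0,0,0],"dr":[0,0,0]}]' -1
```

```text
t: 6.8
eef_pos: [0.5877, 0.1634, 0.0335]
ee_rot: [-3.142, -0.0, -1.473]
force: [-0.3, -0.5, -0.6]
width: 0.0553
gripper_force: 12.0
t: 7.2
eef_pos: [0.5877, 0.1635, 0.0336]
ee_rot: [-3.141, 0.0, -1.473]
force: [0.2, -0.1, 0.8]
width: 0.0809
gripper_force: 0.0
t: 7.7
eef_pos: [0.5895, 0.1644, 0.1094]
ee_rot: [-3.136, 0.002, -1.472]
force: [-0.6, 1.1, 0.8]
width: 0.0873
gripper_force: 0.0
```

```bash
python3 -m handwheel '[{"delta_pos":[-0.5,-0.5,0],"dr":[0,0,0]},{"delta_pos":[-0.9,-0.9,0],"dr":[0,0,0]},{"delta_pos":[-0.9,-0.9,0],"dr":[0,0,0]},{"delta_pos":[-0.9,-0.9,0],"dr":[0,0,0]},{"delta_pos":[-0.9,-0.9,0],"dr":[0,0,0]},{"delta_pos":[-0.6,-0.6,0],"dr":[0,0,0]},{"delta_pos":[-0.37,-0.39,0],"dr":[0,0,0]},{"delta_pos":[0,0,0],"dr":[0,0,0]},{"delta_pos":[0,0,0],"dr":[0,0,0]}]'; python3 -m handwheel '[{"delta_pos":[0,0,-0.5],"dr":[0,0,0]},{"delta_pos":[0,0,-0.8],"dr":[0,0,0]},{"delta_pos":[0,0,-0.7],"dr":[0,0,0]},{"delta_pos":[0,0,-0.4],"dr":[0,0,0]},{"delta_pos":[0,0,-0.3],"dr":[0,0,0]},{"delta_pos":[0,0,0],"dr":[0,0,0]},{"delta_pos":[0,0,0],"dr":[0,0,0]}]'
```

```text
t: 8.6
eef_pos: [0.4364, 0.0111, 0.1059]
ee_rot: [-3.14, 0.0, -1.473]
force: [0.6, -0.1, -0.7]
width: 0.0876
gripper_force: 0.0
t: 9.3
eef_pos: [0.4361, 0.0111, 0.0245]
ee_rot: [3.142, -0.0, -1.472]
force: [0.2, 0.6, 0.3]
width: 0.0879
gripper_force: 0.0
```

```bash
python3 -m handwheel '[{"delta_pos":[0,0,0],"dr":[0,0,0]},{"delta_pos":[0,0,0],"dr":[0,0,0]},{"delta_pos":[0,0,0],"dr":[0,0,0]},{"delta_pos":[0,0,0],"dr":[0,0,0]},{"delta_pos":[0,0,0],"dr":[0,0,0]},{"delta_pos":[0,0,0],"dr":[0,0,0]},{"delta_pos":[0,0,0],"dr":[0,0,0]}]' 1 12; python3 -m handwheel '[{"delta_pos":[0,0,0.3],"dr":[0,0,0]},{"delta_pos":[0,0,0.6],"dr":[0,0,0]},{"delta_pos":[0,0,0.6],"dr":[0,0,0]},{"delta_pos":[0,0,0.5],"dr":[0,0,0]}]'; python3 -m handwheel '[{"delta_pos":[0.3,0.14,0],"dr":[0,0,0]},{"delta_pos":[0.7,0.33,0],"dr":[0,0,0]},{"delta_pos":[0.9,0.43,0],"dr":[0,0,0]},{"delta_pos":[0.9,0.43,0],"dr":[0,0,0]},{"delta_pos":[0.9,0.43,0],"dr":[0,0,0]},{"delta_pos":[0.8,0.38,0],"dr":[0,0,0]},{"delta_pos":[0.5,0.23,0],"dr":[0,0,0]},{"delta_pos":[0.32,0.15,0],"dr":[0,0,0]},{"delta_pos":[0,0,0],"dr":[0,0,0]},{"delta_pos":[0,0,0],"dr":[0,0,0]}]'
```

```text
t: 10.0
eef_pos: [0.4357, 0.0108, 0.0247]
ee_rot: [-3.141, 0.0, -1.473]
force: [-1.3, -0.2, 5.2]
width: 0.0557
gripper_force: 12.0
t: 10.4
eef_pos: [0.4355, 0.0107, 0.0857]
ee_rot: [-3.141, 0.0, -1.473]
force: [0.7, 0.5, 0.3]
width: 0.0552
gripper_force: 12.0
t: 11.4
eef_pos: [0.5943, 0.086, 0.0839]
ee_rot: [3.14, -0.0, -1.473]
force: [0.4, 0.4, -0.3]
width: 0.0555
gripper_force: 12.0
```

Holding, at the mark. I lower to z of about 0.033 (-1.72 units), release and lift.

```bash
python3 -m handwheel '[{"delta_pos":[0,0,-0.4],"dr":[0,0,0]},{"delta_pos":[0.02,0.02,-0.6],"dr":[0,0,0]},{"delta_pos":[0,0,-0.4],"dr":[0,0,0]},{"delta_pos":[0,0,-0.2],"dr":[0,0,0]},{"delta_pos":[0,0,-0.1],"dr":[0,0,0]},{"delta_pos":[0,0,0],"dr":[0,0,0]},{"delta_pos":[0,0,0],"dr":[0,0,0]}]'; python3 -m handwheel '[{"delta_pos":[0,0,0],"dr":[0,0,0]},{"delta_pos":[0,0,0],"dr":[0,0,0]},{"delta_pos":[0,0,0],"dr":[0,0,0]},{"delta_pos":[0,0,0],"dr":[0,0,0]}]' -0.9; python3 -m handwheel '[{"delta_pos":[0,0,0.3],"dr":[0,0,0]},{"delta_pos":[0,0,0.7],"dr":[0,0,0]},{"delta_pos":[0,0,0.7],"dr":[0,0,0]},{"delta_pos":[0,0,0.7],"dr":[0,0,0]},{"delta_pos":[0,0,0],"dr":[0,0,0]}]' -1
```

```text
t: 12.1
eef_pos: [0.5961, 0.0871, 0.0339]
ee_rot: [-3.141, 0.0, -1.473]
force: [0.3, 0.3, -0.4]
width: 0.0559
gripper_force: 12.0
t: 12.5
eef_pos: [0.5958, 0.087, 0.0336]
ee_rot: [-3.141, 0.0, -1.473]
force: [0.0, 0.6, 0.2]
width: 0.0808
gripper_force: 0.0
t: 13.0
eef_pos: [0.5977, 0.0876, 0.1094]
ee_rot: [-3.136, 0.001, -1.472]
force: [0.5, -0.2, 0.6]
width: 0.0873
gripper_force: 0.0
```

```bash
python3 -m handwheel '[{"delta_pos":[-0.31,-0.52,0],"dr":[0,0,0]},{"delta_pos":[-0.57,-0.95,0],"dr":[0,0,0]},{"delta_pos":[-0.57,-0.95,0],"dr":[0,0,0]},{"delta_pos":[-0.57,-0.95,0],"dr":[0,0,0]},{"delta_pos":[-0.57,-0.95,0],"dr":[0,0,0]},{"delta_pos":[-0.57,-0.95,0],"dr":[0,0,0]},{"delta_pos":[-0.57,-0.95,0],"dr":[0,0,0]},{"delta_pos":[-0.57,-0.95,0],"dr":[0,0,0]},{"delta_pos":[-0.55,-0.95,0],"dr":[0,0,0]},{"delta_pos":[-0.31,-0.55,0],"dr":[0,0,0]}]'; python3 -m handwheel '[{"delta_pos":[0,0,0],"dr":[0,0,0]},{"delta_pos":[0,0,-0.5],"dr":[0,0,0]},{"delta_pos":[0,0,-0.8],"dr":[0,0,0]},{"delta_pos":[0,0,-0.7],"dr":[0,0,0]},{"delta_pos":[0,0,-0.4],"dr":[0,0,0]},{"delta_pos":[0,0,-0.3],"dr":[0,0,0]},{"delta_pos":[0,0,0],"dr":[0,0,0]},{"delta_pos":[0,0,0],"dr":[0,0,0]}]'
```

```text
t: 14.0
eef_pos: [0.4383, -0.1748, 0.1051]
ee_rot: [3.14, 0.0, -1.474]
force: [0.3, 0.1, 0.1]
width: 0.0877
gripper_force: 0.0
t: 14.8
eef_pos: [0.441, -0.1731, 0.0247]
ee_rot: [3.141, -0.0, -1.473]
force: [-0.3, -1.3, 0.2]
width: 0.0876
gripper_force: 0.0
```

```bash
python3 -m handwheel '[{"delta_pos":[0,0,0],"dr":[0,0,0]},{"delta_pos":[0,0,0],"dr":[0,0,0]},{"delta_pos":[0,0,0],"dr":[0,0,0]},{"delta_pos":[0,0,0],"dr":[0,0,0]},{"delta_pos":[0,0,0],"dr":[0,0,0]},{"delta_pos":[0,0,0],"dr":[0,0,0]},{"delta_pos":[0,0,0],"dr":[0,0,0]}]' 1 12; python3 -m handwheel '[{"delta_pos":[0,0,0.3],"dr":[0,0,0]},{"delta_pos":[0,0,0.6],"dr":[0,0,0]},{"delta_pos":[0,0,0.6],"dr":[0,0,0]},{"delta_pos":[0,0,0.5],"dr":[0,0,0]}]'; python3 -m handwheel '[{"delta_pos":[0.35,0.39,0],"dr":[0,0,0]},{"delta_pos":[0.65,0.73,0],"dr":[0,0,0]},{"delta_pos":[0.7,0.79,0],"dr":[0,0,0]},{"delta_pos":[0.7,0.79,0],"dr":[0,0,0]},{"delta_pos":[0.7,0.79,0],"dr":[0,0,0]},{"delta_pos":[0.7,0.79,0],"dr":[0,0,0]},{"delta_pos":[0.7,0.79,0],"dr":[0,0,0]},{"delta_pos":[0.55,0.62,0],"dr":[0,0,0]},{"delta_pos":[0.35,0.38,0],"dr":[0,0,0]},{"delta_pos":[0,0,0],"dr":[0,0,0]}]'
```

```text
t: 15.5
eef_pos: [0.4411, -0.1732, 0.0247]
ee_rot: [-3.141, -0.0, -1.473]
force: [-1.4, 1.3, 3.5]
width: 0.0551
gripper_force: 12.0
t: 15.9
eef_pos: [0.441, -0.1732, 0.0858]
ee_rot: [-3.141, -0.0, -1.473]
force: [-0.4, -0.4, -0.5]
width: 0.0555
gripper_force: 12.0
t: 16.9
eef_pos: [0.604, 0.0106, 0.0838]
ee_rot: [3.141, -0.0, -1.471]
force: [-0.9, 0.3, 0.1]
width: 0.055
gripper_force: 12.0
```

```bash
python3 -m handwheel '[{"delta_pos":[0,0,-0.4],"dr":[0,0,0]},{"delta_pos":[0,0,-0.6],"dr":[0,0,0]},{"delta_pos":[0,0,-0.4],"dr":[0,0,0]},{"delta_pos":[0,0,-0.2],"dr":[0,0,0]},{"delta_pos":[0,0,-0.1],"dr":[0,0,0]},{"delta_pos":[0,0,0],"dr":[0,0,0]},{"delta_pos":[0,0,0],"dr":[0,0,0]}]'; python3 -m handwheel '[{"delta_pos":[0,0,0],"dr":[0,0,0]},{"delta_pos":[0,0,0],"dr":[0,0,0]},{"delta_pos":[0,0,0],"dr":[0,0,0]},{"delta_pos":[0,0,0],"dr":[0,0,0]}]' -0.9; python3 -m handwheel '[{"delta_pos":[0,0,0.3],"dr":[0,0,0]},{"delta_pos":[0,0,0.7],"dr":[0,0,0]},{"delta_pos":[0,0,0.7],"dr":[0,0,0]},{"delta_pos":[0,0,0.7],"dr":[0,0,0]},{"delta_pos":[0,0,0],"dr":[0,0,0]}]' -1
```

```text
t: 17.6
eef_pos: [0.6033, 0.0089, 0.0339]
ee_rot: [-3.141, 0.0, -1.473]
force: [-0.8, 0.6, -0.8]
width: 0.0553
gripper_force: 12.0
t: 18.0
eef_pos: [0.603, 0.009, 0.0336]
ee_rot: [-3.141, 0.0, -1.473]
force: [0.0, 0.0, -0.5]
width: 0.0802
gripper_force: 0.0
t: 18.5
eef_pos: [0.605, 0.0094, 0.1094]
ee_rot: [-3.136, 0.001, -1.472]
force: [0.7, -0.4, -0.3]
width: 0.0875
gripper_force: 0.0
```

```bash
python3 -m handwheel '[{"delta_pos":[-0.215,-0.9,0],"dr":[0,0,0]},{"delta_pos":[-0.215,-0.9,0],"dr":[0,0,0]},{"delta_pos":[-0.215,-0.9,0],"dr":[0,0,0]},{"delta_pos":[-0.215,-0.9,0],"dr":[0,0,0]},{"delta_pos":[-0.215,-0.9,0],"dr":[0,0,0]},{"delta_pos":[-0.215,-0.9,0],"dr":[0,0,0]},{"delta_pos":[-0.215,-0.9,0],"dr":[0,0,0]},{"delta_pos":[-0.215,-0.9,0],"dr":[0,0,0]},{"delta_pos":[-0.215,-0.9,0],"dr":[0,0,0]},{"delta_pos":[-0.215,-0.9,0],"dr":[0,0,0]}]'; python3 -m handwheel '[{"delta_pos":[-0.21,-0.9,0],"dr":[0,0,0]},{"delta_pos":[-0.21,-0.9,0],"dr":[0,0,0]},{"delta_pos":[-0.21,-0.9,0],"dr":[0,0,0]},{"delta_pos":[-0.17,-0.7,0],"dr":[0,0,0]},{"delta_pos":[-0.11,-0.41,0],"dr":[0,0,0]},{"delta_pos":[0,0,0],"dr":[0,0,0]},{"delta_pos":[0,0,0],"dr":[0,0,0]}]'; python3 -m handwheel '[{"delta_pos":[0,0,-0.5],"dr":[0,0,0]},{"delta_pos":[0,0,-0.8],"dr":[0,0,0]},{"delta_pos":[0,0,-0.7],"dr":[0,0,0]},{"delta_pos":[0,0,-0.4],"dr":[0,0,0]},{"delta_pos":[0,0,-0.3],"dr":[0,0,0]},{"delta_pos":[0,0,0],"dr":[0,0,0]},{"delta_pos":[0,0,0],"dr":[0,0,0]}]'
```

```text
t: 19.5
eef_pos: [0.5379, -0.2621, 0.1056]
ee_rot: [3.142, 0.0, -1.473]
force: [-0.6, 0.2, -0.8]
width: 0.0876
gripper_force: 0.0
t: 20.2
eef_pos: [0.511, -0.3751, 0.1053]
ee_rot: [3.141, 0.0, -1.473]
force: [0.3, -0.9, -0.5]
width: 0.0874
gripper_force: 0.0
t: 20.9
eef_pos: [0.5117, -0.3753, 0.0251]
ee_rot: [-3.141, -0.0, -1.472]
force: [0.3, 0.6, 0.1]
width: 0.0874
gripper_force: 0.0
```

```bash
python3 -m handwheel '[{"delta_pos":[0,0,0],"dr":[0,0,0]},{"delta_pos":[0,0,0],"dr":[0,0,0]},{"delta_pos":[0,0,0],"dr":[0,0,0]},{"delta_pos":[0,0,0],"dr":[0,0,0]},{"delta_pos":[0,0,0],"dr":[0,0,0]},{"delta_pos":[0,0,0],"dr":[0,0,0]},{"delta_pos":[0,0,0],"dr":[0,0,0]}]' 1 12; python3 -m handwheel '[{"delta_pos":[0,0,0.3],"dr":[0,0,0]},{"delta_pos":[0,0,0.6],"dr":[0,0,0]},{"delta_pos":[0,0,0.6],"dr":[0,0,0]},{"delta_pos":[0,0,0.5],"dr":[0,0,0]}]'; python3 -m handwheel '[{"delta_pos":[0.16,0.5,0],"dr":[0,0,0]},{"delta_pos":[0.26,0.8,0],"dr":[0,0,0]},{"delta_pos":[0.29,0.9,0],"dr":[0,0,0]},{"delta_pos":[0.29,0.9,0],"dr":[0,0,0]},{"delta_pos":[0.29,0.9,0],"dr":[0,0,0]},{"delta_pos":[0.29,0.9,0],"dr":[0,0,0]},{"delta_pos":[0.29,0.9,0],"dr":[0,0,0]},{"delta_pos":[0.29,0.9,0],"dr":[0,0,0]},{"delta_pos":[0.29,0.9,0],"dr":[0,0,0]},{"delta_pos":[0.29,0.9,0],"dr":[0,0,0]}]'; python3 -m handwheel '[{"delta_pos":[0.26,0.8,0],"dr":[0,0,0]},{"delta_pos":[0.18,0.55,0],"dr":[0,0,0]},{"delta_pos":[0.12,0.37,0],"dr":[0,0,0]},{"delta_pos":[0,0,0],"dr":[0,0,0]},{"delta_pos":[0,0,0],"dr":[0,0,0]}]'
```

```text
t: 21.6
eef_pos: [0.5112, -0.3754, 0.0247]
ee_rot: [-3.141, -0.0, -1.473]
force: [-0.8, 0.2, 1.8]
width: 0.0555
gripper_force: 12.0
t: 22.0
eef_pos: [0.5113, -0.3754, 0.0858]
ee_rot: [-3.141, -0.0, -1.473]
force: [0.3, -0.1, -0.9]
width: 0.0558
gripper_force: 12.0
t: 23.0
eef_pos: [0.5931, -0.1184, 0.0841]
ee_rot: [3.141, 0.0, -1.473]
force: [0.6, 0.1, -1.4]
width: 0.0556
gripper_force: 12.0
t: 23.5
eef_pos: [0.6097, -0.0689, 0.0842]
ee_rot: [3.141, 0.0, -1.473]
force: [0.8, 0.6, -1.2]
width: 0.0553
gripper_force: 12.0
```

```bash
python3 -m handwheel '[{"delta_pos":[0,0,-0.4],"dr":[0,0,0]},{"delta_pos":[0,0,-0.6],"dr":[0,0,0]},{"delta_pos":[0,0,-0.4],"dr":[0,0,0]},{"delta_pos":[0,0,-0.2],"dr":[0,0,0]},{"delta_pos":[0,0,-0.1],"dr":[0,0,0]},{"delta_pos":[0,0,0],"dr":[0,0,0]},{"delta_pos":[0,0,0],"dr":[0,0,0]}]'; python3 -m handwheel '[{"delta_pos":[0,0,0],"dr":[0,0,0]},{"delta_pos":[0,0,0],"dr":[0,0,0]},{"delta_pos":[0,0,0],"dr":[0,0,0]},{"delta_pos":[0,0,0],"dr":[0,0,0]}]' -0.9; python3 -m handwheel '[{"delta_pos":[0,0,0.3],"dr":[0,0,0]},{"delta_pos":[0,0,0.7],"dr":[0,0,0]},{"delta_pos":[0,0,0.7],"dr":[0,0,0]},{"delta_pos":[0,0,0.7],"dr":[0,0,0]},{"delta_pos":[0,0,0.7],"dr":[0,0,0]}]' -1;  python3 -m handwheel '[{"delta_pos":[0,-0.9,0],"dr":[0,0,0]},{"delta_pos":[0,-0.9,0],"dr":[0,0,0]},{"delta_pos":[0,-0.9,0],"dr":[0,0,0]},{"delta_pos":[0,-0.9,0],"dr":[0,0,0]},{"delta_pos":[0,-0.9,0],"dr":[0,0,0]},{"delta_pos":[0,-0.9,0],"dr":[0,0,0]},{"delta_pos":[0,-0.9,0],"dr":[0,0,0]},{"delta_pos":[0,-0.9,0],"dr":[0,0,0]},{"delta_pos":[0,-0.9,0],"dr":[0,0,0]},{"delta_pos":[0,0,0],"dr":[0,0,0]}]'
python3 - <<'E'
from h import *
im=grab_frame("top");cv2.imwrite("pics/t2.png",cv2.resize(im[150:290,120:520],None,fx=2,fy=2,interpolation=cv2.INTER_CUBIC)[:,:,::-1])
M=[(.5878,.1636),(.5952,.0865),(.6027,.009),(.6104,-.0687)]
for n,m in zip(("dark","mid","light","pale"),M):
    c,a,w=blob(im,w2pix("top",np.r_[m,.02]),.022,r=16);print(n,a,np.round(1e3*(w[:2]-m),1),"mm")
print(blob(im,(265,243),.013))
s=grab_frame("side");cv2.imwrite("pics/s2.png",cv2.resize(s[120:260,240:430],None,fx=4,fy=4,interpolation=cv2.INTER_CUBIC)[:,:,::-1])
E
```

```text
t: 24.2
eef_pos: [0.6105, -0.0688, 0.0338]
ee_rot: [-3.141, -0.0, -1.473]
force: [0.7, 0.6, 0.5]
width: 0.0555
gripper_force: 12.0
t: 24.6
eef_pos: [0.6102, -0.0687, 0.0336]
ee_rot: [-3.141, 0.0, -1.473]
force: [-0.0, 0.2, 0.6]
width: 0.0803
gripper_force: 0.0
t: 25.1
eef_pos: [0.6102, -0.0687, 0.1281]
ee_rot: [-3.141, -0.0, -1.473]
force: [0.4, -0.5, -0.2]
width: 0.0875
gripper_force: 0.0
t: 26.1
eef_pos: [0.6098, -0.3147, 0.1269]
ee_rot: [-3.141, -0.001, -1.476]
force: [-0.9, -0.4, 0.3]
width: 0.0874
gripper_force: 0.0
dark 317 [-3.2 -1.3] mm
mid 357 [-2.9 -1.5] mm
light 386 [-3.1 -0.6] mm
pale 436 [ 4.8 26.2] mm
(array([264.67087846, 243.59025271]), np.int32(293), array([0.45328449, 0.14896711, 0.013     ]))
```

View pics/t2.png

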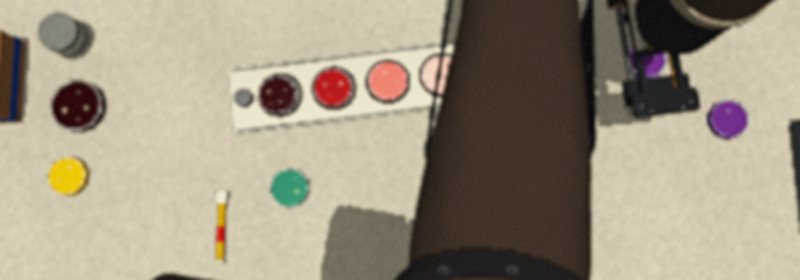

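View pics/s2.png

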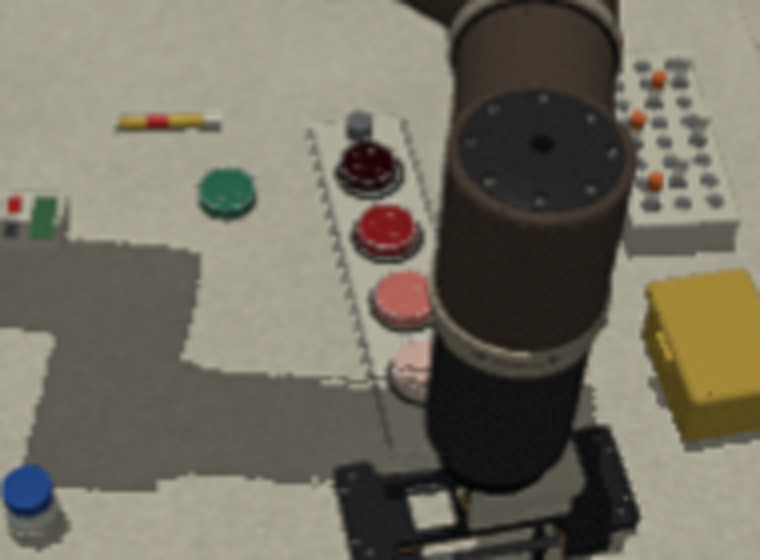

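Dark, red and salmon sit in their rings within about 3 mm (top crop 279,94; 333,88; 388,80), and green has not moved. The arm half hides the pale dish (440,74), so I move aside and check it.

```bash
python3 -m handwheel '[{"delta_pos":[-0.5,-0.9,0],"dr":[0,0,0]},{"delta_pos":[-0.5,-0.9,0],"dr":[0,0,0]},{"delta_pos":[-0.5,-0.9,0],"dr":[0,0,0]},{"delta_pos":[-0.5,-0.9,0],"dr":[0,0,0]},{"delta_pos":[-0.5,-0.9,0],"dr":[0,0,0]},{"delta_pos":[-0.5,-0.9,0],"dr":[0,0,0]},{"delta_pos":[-0.5,-0.9,0],"dr":[0,0,0]},{"delta_pos":[0,0,0],"dr":[0,0,0]},{"delta_pos":[0,0,0],"dr":[0,0,0]}]'
python3 - <<'E'
from h import *
im=grab_frame("top");cv2.imwrite("pics/t3.png",cv2.resize(im[160:260,220:420],None,fx=4,fy=4,interpolation=cv2.INTER_CUBIC)[:,:,::-1])
m=(.6104,-.0687);c,a,w=blob(im,w2pix("top",np.r_[m,.02]),.022,r=16);print(a,np.round(1e3*(w[:2]-m),1),"mm")
E
```

```text
t: 27.1
eef_pos: [0.5051, -0.5004, 0.1267]
ee_rot: [-3.141, 0.0, -1.473]
force: [0.1, 0.5, 0.2]
width: 0.0873
gripper_force: 0.0
220 [-2.4  1. ] mm
```

View pics/t3.png

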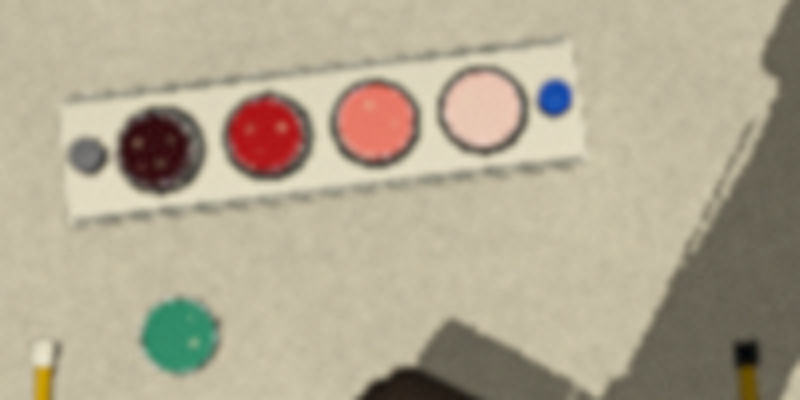

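All four dishes are centred in their rings: pale (483,110) next to blue (555,98), then salmon, red and dark.

```bash
python3 -c "from station import job_done; print(job_done())"
```

```text
the job is handed in; nothing more can be done
None
```

The four red dishes stand on their marks, palest by the blue block to darkest at the far end, each within about 3 mm by the camera; green did not move, and the job was handed in at about 27 s (no verdict returned).

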